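# Pack a portion of walnuts for the bread stall

### The job

Take the steel cup out of its slanted stand and tip all the walnuts from it into the open black box. Lay the empty cup back in the stand the way it was, fully home, then shut the box's clear lid flat. Spill nothing, and leave the other things on the table where they are.

Things in the scene. Friction and masses are not known exactly. Their poses are not given: they have to be found in the camera images.
- stand: aluminium stand (fixed; elsewhere each time), base 150 x 100 mm, holding the cup at a slant in a chute open on its upper side: foot plate square to the cup, back plate under the cup reaching 87 mm up along it, two side cheeks 74 mm apart reaching 48 mm up along it. Origin: centre of its underside; z up, x horizontal, the way the cup leans (away from the robot, within 0.3 rad)
- stand_seat (a point): where the centre of the cup's foot rests in the stand, 52 mm above the table. z axis: axis of a seated cup, leaning 0.9 rad (52 degrees) from vertical; x axis: square to that, down into the back plate, whose face is at x = 32 mm; y horizontal. The cup is laid in along x; the cheeks run from x = -18 to 38 mm
- cup: loose straight round steel cup, 64 mm outside diameter, 120 mm long, wall 2.5 mm, floor 4 mm, about 150 g without the walnuts; origin at the centre of its underside, z axis along the cup to the mouth; at the start it leans in the stand with its upper part bare, holding 7 walnuts
- cup_mouth (a point): centre of the cup's mouth, 120 mm from its underside; z axis out of the mouth
- walnut0: walnut, one of 7 alike: rigid, nearly round, 25 mm, 15 g; origin at its centre; starts in the cup
- walnut1: walnut, one of 7 alike: rigid, nearly round, 25 mm, 15 g; origin at its centre; starts in the cup
- walnut2: walnut, one of 7 alike: rigid, nearly round, 25 mm, 15 g; origin at its centre; starts in the cup
- walnut3: walnut, one of 7 alike: rigid, nearly round, 25 mm, 15 g; origin at its centre; starts in the cup
- walnut4: walnut, one of 7 alike: rigid, nearly round, 25 mm, 15 g; origin at its centre; starts in the cup
- walnut5: walnut, one of 7 alike: rigid, nearly round, 25 mm, 15 g; origin at its centre; starts in the cup
- walnut6: walnut, one of 7 alike: rigid, nearly round, 25 mm, 15 g; origin at its centre; starts in the cup
- box: black plastic box 140 (x) x 160 (y) x 65 mm high, walls and floor 4 mm, open at the top, held fast in a low frame on the table (12 mm high, 12 mm wide; it stands elsewhere each time); origin at the centre of its underside, z up; its lid is hinged on the +x rim, the side away from the robot
- lid (a joint): clear plastic lid of the box, a flat plate 5 mm thick as large as the box, with a paper band, no handle: 0 = shut flat on the rim, grows as it opens, up to 1.9 rad; starts open, standing near upright (1.6 to 1.85 rad); the hinge is stiff and the lid stays where it is left
- lid_hinge (a point): middle of the lid's hinge line, on the far top rim of the box; the hinge line runs along the box's y
- lid_edge (a point): point on the outer (upper when shut) face of the lid, in the middle of its width, 5 mm inside its free edge
- mug: white mug, 76 mm wide, 85 mm high, bystander; origin at the centre of its underside
- roll: bread roll, 80 mm wide, 46 mm high, bystander; origin at the centre of its underside
- jar: amber jar, 68 mm wide, 100 mm high, bystander; origin at the centre of its underside
- bottle: green bottle, 64 mm wide, 190 mm high, bystander; origin at the centre of its underside
- spoon: steel spoon lying flat, 180 mm long, bystander
Things that resemble listed ones, but are neither listed nor needed, are in the scene too. What is shaped like the box but purple or red is not meant.

How it is judged:
By the outcome, as a careful person would: the job done as asked, in the order asked, and still so for the second after the job is handed in, with the robot touching nothing.
It also fails if it takes over 72 s, if anything falls off the work surface, if the arm or the gripper's body presses on something with over 40 N, if the wrist force passes 120 N, or if a joint passes its speed limit or range.

### The arm

A 6-joint arm with a two-finger parallel gripper is mounted at the origin on the work surface. World frame = base frame: x ahead of the robot, y to its left, z up, the work surface at z = 0. Lengths are in m, angles in rad, forces in N, time in s.
With the tool pointing down it reaches from about 0.35 to 0.95 m from the base axis. Payload 17.4 kg.
Tool frame: the origin (TCP) lies on the centre line of the jaws, within the pads' length; the fingertips stand 19 mm ahead of it and the grasp point (between the pads) is the TCP; z points along the fingers, y is the line along which they close (so a half turn about z gives the same grasp; the last joint's range is limited). The gripper opens to 93 mm and grips with 3 to 60 N. Pads are 15 mm wide; open, the fingers measure 128 mm over their backs; the gripper's body (75 mm by 188 mm) begins 65 mm behind the grasp point.
Start: joints at [-1.388, 0.116, 1.442, -0, 1.584, -0.038], TCP at [0.148, -0.659, 0.238] pointing down, gripper open.
Joint ranges: [-2.83, 2.83], [-0.83, 2.19], [0.07, 2.5], [-1.14, 4.28], [0.01, 3], [-2.97, 2.97]. Speed limits (rad/s): [1.89, 1.89, 2.22, 3.14, 3.14, 3.14].

### API

Orientations are given as a unit quaternion [w, x, y, z].
In Python, from bench import arm gives the robot as it stands. The module is installed in compiled form; this text tells all that it offers.
- The arm moves only by the shell command python3 -m handwheel 'ROWS'. ROWS is JSON, a list of rows, each an object of numbers: "wx", "wy", "wz": the turn, a rotation vector about the tool's x, y, z in degrees; "tx", "ty", "tz": the shift along the tool's x, y, z in mm; "gripper": the finger opening in mm, from 0 to 93. In form: [{"wx": .., "wy": .., "wz": .., "tx": .., "ty": .., "tz": .., "gripper": ..}, ...]. A call has 1 to 20 rows; each row shifts and turns the commanded pose from where the row before left it, along the tool's axes as they then stand; what a row does not reach is not made up. A row lasts 1/10 s, in which the tool goes at most 50 mm and 8.59 degrees, less where a joint would pass 70% of its speed; a pose out of reach is approached as far as the arm can. A call with a gripper value outside its range is refused whole. The fingers move at their own pace and stop on an object; the grip force is fixed at half the most. Time passes only in rows, so rows that do not move let the fingers close. It gives the time, the measured TCP pose, the force, the opening and the grip force at its end, in the units of the state.
- arm.sense(): the state, without advancing time (a new reading comes with each control period).
- arm.snapshot(name): name is "scene" or "top"; returns a dict with "pixels" (400x640x3 uint8, red, green, blue), "range_z" (400x640 float32, m along the optical axis (not along the pixel's ray), 0 where there is no reading), "fx", "fy", "cx", "cy" (pixels), "eye" and "attitude" of the camera in the world. Camera axes: x right, y up, looking along -z (the intrinsics and any distortion apply to the point x, -y, -z); pixel columns grow to the right and rows downward; lengths in m; the calibration is good to about 2 mm. A picture is of the moment at which its call begins.
- arm.finish_job(): hands the job in; it is judged then, once.
The state is a dict: "time": time; "joint_pos": joint angles; "qd": joint speeds; "joint_torque": joint torques, N m; "eef_pos": TCP position; "ee_rot": TCP orientation; "wrist_force": force on the tool from outside, world axes, zero at the start; "wrist_torque": the same for the moment, N m; "opening": finger opening in m; "finger_force": force on a finger pad.
Only numpy, scipy, OpenCV 4.12 (cv2) and the standard library are available. Lean on these libraries where they do the work, as an engineer would, in place of code of your own. Each camera call takes 0.05 s, during which the arm holds its last target. There are 200 camera calls.

## Working session

There is one attempt and no reset: what is moved stays moved. The work goes in short steps, Python scripts to look and compute and a shell command to move; the robot and the scene stay as the last step left them, time stands still between calls to the robot, and variables do not carry over. Pictures are saved under pics/ and viewed, at most 10 in all, crops included, and the job is handed in when it is done.

```bash
mkdir -p pics; cat > h.py <<'E'
import numpy as np, cv2
from bench import arm
from scipy.spatial.transform import Rotation as R
def rot(q): return R.from_quat([q[1],q[2],q[3],q[0]]).as_matrix()
def cloud(s):
    z=s["range_z"]; v,u=np.mgrid[0:400,0:640]
    P=np.stack([(u-s["cx"])/s["fx"]*z,-(v-s["cy"])/s["fy"]*z,-z],-1)
    a=np.array(s["attitude"]); a=rot(a) if a.size==4 else a
    return P@a.T+np.array(s["eye"])
def save(s,n): cv2.imwrite("pics/"+n,s["pixels"][:,:,::-1])
E
python3 - <<'E'
from h import *
for n in("scene","top"):
    s=arm.snapshot(n); save(s,n+"0.png"); np.savez(n+"0.npz",**{k:v for k,v in s.items()})
    print(n,[s[k] for k in("fx","fy","cx","cy","eye","attitude")],s.keys())
print(arm.sense())
E
```

```text
scene [379.57817785805486, 379.57817785805486, 315.1226395287127, 195.33480657733855, array([ 1.30713733, -0.22449735,  0.89479185]), array([0.72494412, 0.31816397, 0.24979572, 0.55752113])] dict_keys(['pixels', 'range_z', 'fx', 'fy', 'cx', 'cy', 'eye', 'attitude'])
top [409.4072973735319, 409.4072973735319, 317.88807577014944, 205.42598121740923, array([0.28563749, 0.01524621, 1.17350701]), array([ 0.70984101,  0.05929423, -0.06194792, -0.69912259])] dict_keys(['pixels', 'range_z', 'fx', 'fy', 'cx', 'cy', 'eye', 'attitude'])
{'time': 0.1, 'joint_pos': array([-1.38778641e+00,  1.16446117e-01,  1.44216580e+00,  2.92980351e-06,
        1.58397632e+00, -3.77853286e-02]), 'qd': array([-3.75240451e-04,  4.69023231e-05, -2.33594177e-03, -1.27865415e-03,
       -1.83189193e-04, -3.26678255e-05]), 'joint_torque': array([ 1.53102152e-03, -7.22896314e+01, -6.23866010e+01,  7.81001360e-02,
        2.27200444e-02, -6.77056141e-05]), 'eef_pos': array([ 0.14780415, -0.65847035,  0.23699381]), 'ee_rot': array([-4.96586425e-04,  9.93912244e-01,  1.10173517e-01, -3.46531326e-05]), 'wrist_force': array([0.22333816, 0.76329235, 0.2286708 ]), 'wrist_torque': array([-0.01221462,  0.00130184,  0.03560988]), 'finger_force': 0.0, 'opening': 0.09282244263505955}
```

View pics/scene0.png

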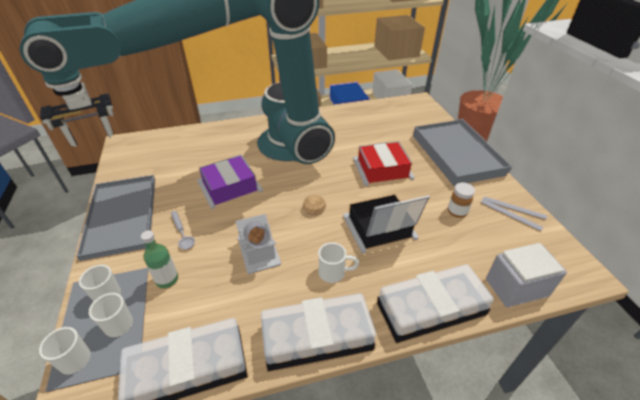

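View pics/top0.png

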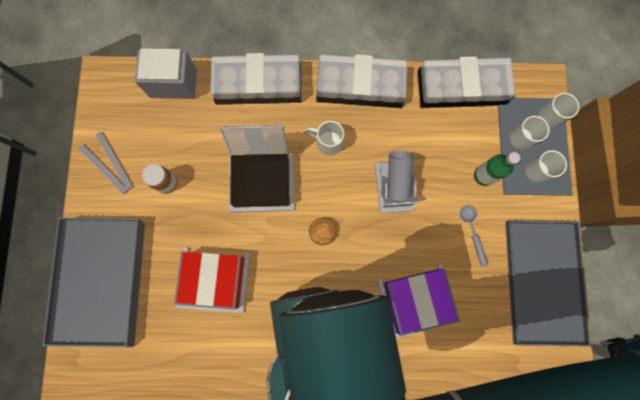

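Scene: the cup with walnuts lies in the stand at top (400,178) / scene (257,237), and the open black box is at top (262,180) / scene (382,222). Look-alikes for the cup are the pale cups at top (530,130), (547,165) and (562,108) and the mug (330,136). Look-alikes for the box are red (212,280), purple (420,300) and the clear cartons (256,78), (362,78), (466,80). By the description I choose the cup at (400,178) and the box at (262,180).

```bash
python3 - <<'E'
from h import *
t=dict(np.load("top0.npz")); s=dict(np.load("scene0.npz"))
a=cv2.resize(t["pixels"][110:225,210:440],None,fx=3.4,fy=3.4,interpolation=2)[:, :, ::-1]
b=cv2.resize(s["pixels"][180:290,220:440],None,fx=3.4,fy=3.4,interpolation=2)[:,:,::-1]
a=a[:300];w=min(a.shape[1],b.shape[1]); cv2.imwrite("pics/crop0.png",np.vstack([a[:300,:w],b[:300,:w]]))
C=cloud(t)
def show(r0,r1,c0,c1,st):
    for r in range(r0,r1,st):
        print(r,' '.join('%d,%d,%d'%tuple(C[r,c]*1000) for c in range(c0,c1,st)))
# stand & cup region
print('stand');show(148,214,374,424,6)
print('box');show(124,214,222,304,10)
S=cloud(s); print("scene stand")
for r in range(212,274,6): print(r,' '.join('%d,%d,%d'%tuple(S[r,c]*1000) for c in range(236,284,6)))
E
```

```text
stand
148 665,-152,0 665,-170,1 667,-188,-3 666,-206,0 665,-223,2 666,-242,0 667,-259,0 667,-278,0 668,-296,-2
154 646,-152,2 647,-170,0 648,-188,-2 615,-186,103 618,-203,97 617,-219,101 612,-232,116 649,-277,0 650,-296,-2
160 628,-152,0 630,-170,-4 629,-187,0 588,-179,138 585,-193,149 586,-209,147 589,-226,137 630,-276,1 630,-294,2
166 610,-152,-2 591,-158,69 590,-174,73 575,-181,127 573,-195,135 573,-210,138 576,-228,128 612,-276,0 612,-294,0
172 591,-151,0 575,-159,63 575,-176,63 562,-183,115 559,-197,126 559,-212,127 285,15,1173 594,-276,-1 595,-294,-4
178 573,-151,-1 560,-160,54 561,-178,52 547,-184,108 545,-198,117 546,-214,116 550,-234,101 576,-275,-1 575,-292,1
184 555,-151,1 547,-163,36 533,-170,96 533,-186,97 531,-200,108 532,-216,105 536,-236,88 557,-275,-1 557,-292,1
190 537,-151,0 530,-163,32 520,-172,80 520,-188,83 518,-202,95 518,-218,96 523,-240,72 539,-274,1 540,-293,-3
196 519,-151,0 518,-167,5 505,-173,71 506,-190,70 503,-204,84 503,-220,85 508,-242,62 521,-273,1 521,-291,0
202 501,-150,1 500,-167,8 487,-171,82 487,-188,82 487,-203,85 487,-220,83 486,-235,89 488,-2
[... 1406 characters left out ...]
5,0 480,-137,-1
236 471,-269,0 554,-248,83 550,-232,73 556,-215,75 557,-198,72 564,-182,74 499,-159,-1 504,-141,-1
242 493,-272,-4 546,-252,49 603,-234,108 578,-218,75 575,-202,66 601,-186,91 590,-169,73 530,-146,0
248 520,-274,0 534,-256,9 593,-237,71 605,-221,80 627,-206,101 598,-188,62 597,-172,56 553,-150,0
254 542,-277,-3 546,-259,-2 604,-240,60 603,-224,53 598,-208,42 599,-191,37 597,-174,29 578,-155,1
260 564,-279,-2 570,-262,-1 602,-244,31 600,-227,23 600,-210,17 597,-193,9 604,-177,12 606,-159,8
266 585,-281,-4 593,-264,0 606,-247,9 610,-230,9 611,-213,4 617,-197,7 621,-180,6 618,-163,-3
272 609,-283,-2 613,-267,-1 626,-250,8 626,-233,3 627,-217,-1 632,-200,-1 635,-183,-3 642,-167,0
```

View pics/crop0.png

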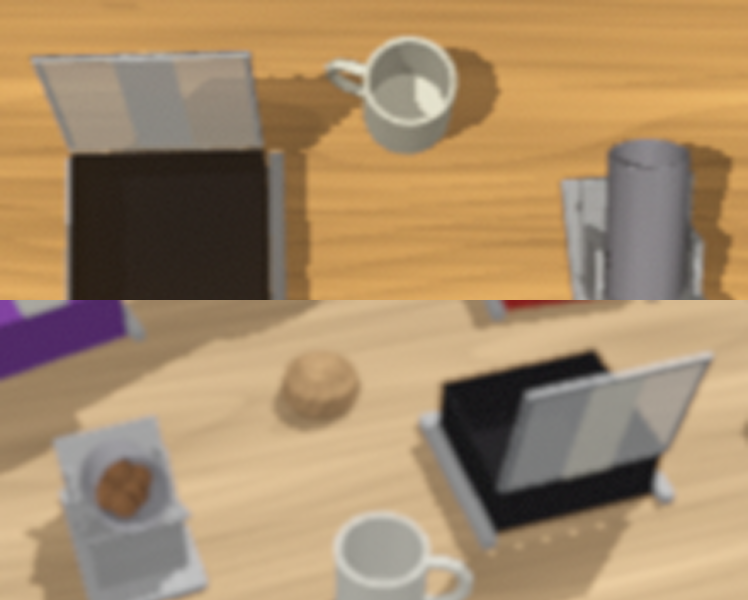

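Crop: the top half shows the steel cup in its stand at (648,220) and the open black box with its clear, paper-banded lid up; the bottom half shows walnuts in the cup mouth at (123,487). The choice of both is confirmed.

```bash
cat >> h.py <<'E'
from scipy.optimize import least_squares
def axis(psi,l=.9): return np.array([np.sin(l)*np.cos(psi),np.sin(l)*np.sin(psi),np.cos(l)])
def delta(T,q,p,Rg):
    """tool-axis shift mm and rotvec deg from current pose to goal"""
    Rc=rot(q); return np.round(Rc.T@(p-T)*1000,1), np.round(R.from_matrix(Rc.T@Rg).as_rotvec(degrees=True),2)
E
python3 - <<'E'
from h import *
t=dict(np.load("top0.npz")); s=dict(np.load("scene0.npz"))
C=cloud(t); S=cloud(s)
P=C[156:200,385:418].reshape(-1,3); P=P[(P[:,2]<.3)]
def f(v):
    a=axis(v[2]); d=P-np.array([v[0],v[1],.052]); d=d-np.outer(d@a,a); return np.linalg.norm(d,axis=1)-.032
x=np.array([.48,-.21,.1])
P=P[P[:,2]>.08]
for k in range(4):
    r=least_squares(f,x,loss='soft_l1',f_scale=.002); x=r.x; P=P[abs(f(x))<.008]
a=axis(x[2]); h=(P-np.array([x[0],x[1],.052]))@a
print(x,len(P),np.std(f(x)),np.percentile(h,[1,50,99]))
# scene view mouth rim?
Q=S[215:262,230:290].reshape(-1,3); d=Q-np.array([x[0],x[1],.052]); h=d@a; rr=np.linalg.norm(d-np.outer(h,a),axis=1)
m=(abs(rr-.0305)<.003); print('rim h',np.percentile(h[m],[50,90,95,98]))
# box: dark interior mask in top, lid points
B=C[118:160,215:305].reshape(-1,3); L=B[(B[:,2]>.075)&(B[:,2]<.21)]
A=np.c_[L[:,1],L[:,2],np.ones(len(L))]; c=np.linalg.lstsq(A,L[:,0],rcond=None)[0]; print('lid x=',c,'n',len(L),L.min(0),L.max(0))
h=cv2.cvtColor(t["pixels"],cv2.COLOR_RGB2HSV); m=((h[...,2]<70)).astype(np.uint8); m[:120]=0;m[:,:200]=0;m[:,310:]=0;m[225:]=0
cs,_=cv2.findContours(m,0,2); k=max(cs,key=cv2.contourArea); print(cv2.boundingRect(k),cv2.minAreaRect(k))
at=rot(t["attitude"])
for (u,v) in cv2.boxPoints(cv2.minAreaRect(k)):
    r=at@np.array([(u-t["cx"])/t["fx"],-(v-t["cy"])/t["fy"],-1]); e=t["eye"]; print((u,v),(e+r*(.065-e[2])/r[2]).round(4))
# scene black points
h=cv2.cvtColor(s["pixels"],cv2.COLOR_RGB2HSV); m=(h[...,2]<60); m[:190]=0;m[255:]=0;m[:,:340]=0;m[:,435:]=0
Q=S[m]; Q=Q[(Q[:,2]>.058)&(Q[:,2]<.072)]; print('rim pts',len(Q),Q.min(0),Q.max(0),np.percentile(Q,[2,98],axis=0))
E
```

```text
[ 0.51375495 -0.21198921  0.09505799] 930 0.0017403013402681852 [0.0098906  0.07342151 0.11961556]
rim h [0.07362324 0.11784926 0.11954299 0.12065911]
lid x= [-0.04287434  0.20230333  0.61637805] n 1656 [0.62004215 0.10305013 0.07515326] [0.65708713 0.26303245 0.20550443]
(231, 154, 58, 53) ((259.5, 180.0), (52.0, 57.0), 90.0)
(np.float32(231.0), np.float32(154.0)) [0.6205 0.2585 0.065 ]
(np.float32(288.0), np.float32(154.0)) [0.6231 0.0986 0.065 ]
(np.float32(288.0), np.float32(206.0)) [0.475  0.0946 0.065 ]
(np.float32(231.0), np.float32(206.0)) [0.4725 0.2509 0.065 ]
rim pts 74 [0.48417601 0.09587638 0.05800276] [0.61743069 0.25100586 0.06630823] [[0.48452981 0.09668791 0.05804525]
 [0.61289032 0.24232572 0.06561698]]
```

```bash
cat > g.py <<'E'
from h import *
seat=np.array([.5138,-.212,.052]); psi=.095; a=axis(psi)
ys=np.array([-np.sin(psi),np.cos(psi),0]); xs=np.cross(ys,a)
Rg=np.c_[a,-ys,xs]; G=seat+.080*a
E
python3 - <<'E'
from g import *
s=arm.sense(); print(xs,G,delta(s["eef_pos"],s["ee_rot"],G-.12*xs+[0,0,.03],Rg))
E
```

```text
[ 0.61880706  0.05896416 -0.78332691] [ 0.57618358 -0.20605567  0.1017288 ] (array([ 443.1, -357. ,   11.6]), array([-2.47, 38.38,  6.92]))
```

```bash
python3 -m handwheel '[{"tx":30,"ty":-24,"gripper":93},{"tx":34,"ty":-28,"tz":1},{"tx":34,"ty":-28,"tz":1},{"tx":34,"ty":-28,"tz":1},{"tx":34,"ty":-28,"tz":1},{"tx":34,"ty":-28,"tz":1},{"tx":34,"ty":-28,"tz":1},{"tx":34,"ty":-28,"tz":1},{"tx":34,"ty":-28,"tz":1},{"tx":34,"ty":-28,"tz":1},{"tx":34,"ty":-28,"tz":1},{"tx":34,"ty":-28,"tz":1},{"tx":33,"ty":-22,"tz":1},{},{"wx":-0.4,"wy":6.4,"wz":1.2},{"wx":-0.4,"wy":6.4,"wz":1.2},{"wx":-0.4,"wy":6.4,"wz":1.2},{"wx":-0.4,"wy":6.4,"wz":1.2},{"wx":-0.4,"wy":6.4,"wz":1.1},{"wx":-0.4,"wy":6.4,"wz":1.1}]'; python3 - <<'E'
from g import *
s=arm.sense(); print(delta(s["eef_pos"],s["ee_rot"],G,Rg))
E
```

```text
(array([ 517.1, -347.5,  135.6]), array([-2.47, 38.38,  6.92]))$[0]: bad value
```

```bash
python3 -m handwheel '[{"wx":0,"wy":0,"wz":0,"tx":30,"ty":-24,"tz":0,"gripper":93}]'; echo; python3 -m handwheel '[{"wx":0,"wy":0,"wz":0,"tx":30,"ty":-24,"tz":0,"gripper":92}]'
```

```text
time: 0.2
eef_pos: [0.1703, -0.6298, 0.2363]
ee_rot: [-0.001, 0.994, 0.109, -0.0]
wrist_force: [-0.1, 0.3, 0.7]
opening: 0.0932
finger_force: 0.0

time: 0.3
eef_pos: [0.1959, -0.598, 0.2367]
ee_rot: [-0.001, 0.994, 0.109, -0.0]
wrist_force: [0.1, -0.6, -0.0]
opening: 0.0916
finger_force: 0.0
```

```bash
python3 -m handwheel '[{"wx":0,"wy":0,"wz":0,"tx":35,"ty":-28,"tz":1,"gripper":93},{"wx":0,"wy":0,"wz":0,"tx":35,"ty":-28,"tz":1,"gripper":93},{"wx":0,"wy":0,"wz":0,"tx":35,"ty":-28,"tz":1,"gripper":93},{"wx":0,"wy":0,"wz":0,"tx":35,"ty":-28,"tz":1,"gripper":93},{"wx":0,"wy":0,"wz":0,"tx":35,"ty":-28,"tz":1,"gripper":93},{"wx":0,"wy":0,"wz":0,"tx":35,"ty":-28,"tz":1,"gripper":93},{"wx":0,"wy":0,"wz":0,"tx":35,"ty":-28,"tz":1,"gripper":93},{"wx":0,"wy":0,"wz":0,"tx":35,"ty":-28,"tz":1,"gripper":93},{"wx":0,"wy":0,"wz":0,"tx":35,"ty":-28,"tz":1,"gripper":93},{"wx":0,"wy":0,"wz":0,"tx":35,"ty":-28,"tz":1,"gripper":93},{"wx":0,"wy":0,"wz":0,"tx":33,"ty":-28,"tz":1,"gripper":93},{"wx":-0.4,"wy":6.4,"wz":1.1,"tx":0,"ty":0,"tz":0,"gripper":93},{"wx":-0.4,"wy":6.4,"wz":1.1,"tx":0,"ty":0,"tz":0,"gripper":93},{"wx":-0.4,"wy":6.4,"wz":1.1,"tx":0,"ty":0,"tz":0,"gripper":93},{"wx":-0.4,"wy":6.4,"wz":1.1,"tx":0,"ty":0,"tz":0,"gripper":93},{"wx":-0.4,"wy":6.4,"wz":1.1,"tx":0,"ty":0,"tz":0,"gripper":93},{"wx":-0.4,"wy":6.4,"wz":1.1,"tx":0,"ty":0,"tz":0,"gripper":93},{"wx":0,"wy":0,"wz":0,"tx":0,"ty":0,"tz":0,"gripper":93},{"wx":0,"wy":0,"wz":0,"tx":0,"ty":0,"tz":0,"gripper":93}]'; python3 - <<'E'
from g import *
s=arm.sense(); print(delta(s["eef_pos"],s["ee_rot"],G,Rg))
E
```

```text
time: 2.2
eef_pos: [0.5017, -0.2145, 0.2267]
ee_rot: [-0.016, 0.943, 0.048, 0.328]
wrist_force: [-0.5, 0.2, 0.1]
opening: 0.0933
finger_force: 0.0
(array([-18.6,  -1.1, 144.5]), array([-0.1 ,  0.13,  0.3 ]))
```

```bash
python3 -m handwheel '[{"wx":0,"wy":0,"wz":0.3,"tx":-10,"ty":-1,"tz":10,"gripper":93},{"wx":0,"wy":0,"wz":0,"tx":-9,"ty":0,"tz":20,"gripper":93},{"wx":0,"wy":0,"wz":0,"tx":0,"ty":0,"tz":20,"gripper":93},{"wx":0,"wy":0,"wz":0,"tx":0,"ty":0,"tz":20,"gripper":93},{"wx":0,"wy":0,"wz":0,"tx":0,"ty":0,"tz":20,"gripper":93},{"wx":0,"wy":0,"wz":0,"tx":0,"ty":0,"tz":20,"gripper":93},{"wx":0,"wy":0,"wz":0,"tx":0,"ty":0,"tz":15,"gripper":93},{"wx":0,"wy":0,"wz":0,"tx":0,"ty":0,"tz":12,"gripper":93},{"wx":0,"wy":0,"wz":0,"tx":0,"ty":0,"tz":7,"gripper":93},{"wx":0,"wy":0,"wz":0,"tx":0,"ty":0,"tz":0,"gripper":93},{"wx":0,"wy":0,"wz":0,"tx":0,"ty":0,"tz":0,"gripper":93}]'; python3 - <<'E'
from g import *
s=arm.sense(); print(delta(s["eef_pos"],s["ee_rot"],G,Rg),s["wrist_force"])
t=arm.snapshot("top"); S=arm.snapshot("scene")
k=dict(fx=4,fy=4,interpolation=2)
cv2.imwrite("pics/g1.png",np.hstack([cv2.resize(t["pixels"][140:220,350:450],None,**k),cv2.resize(S["pixels"][190:270,205:305],None,**k)])[:,:,::-1])
E
```

```text
time: 3.3
eef_pos: [0.5763, -0.2059, 0.1023]
ee_rot: [-0.017, 0.943, 0.045, 0.329]
wrist_force: [-0.6, -0.7, -0.2]
opening: 0.0926
finger_force: 0.0
(array([-0.5,  0.1,  0.3]), array([-0.13, -0.01,  0.02])) [-0.57881237 -0.70570318 -0.24633241]
```

View pics/g1.png

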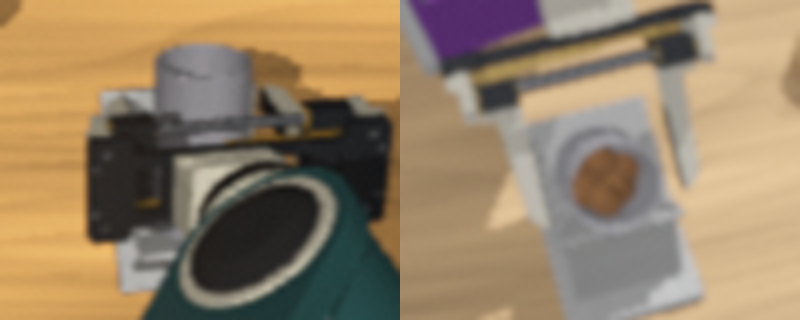

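The fingers stand either side of the cup (right half, cup mouth at (605,180), fingers at (525,180) and (678,130)). Closing and lifting.

```bash
python3 -m handwheel '[{"wx":0,"wy":0,"wz":0,"tx":0,"ty":0,"tz":0,"gripper":70},{"wx":0,"wy":0,"wz":0,"tx":0,"ty":0,"tz":0,"gripper":68},{"wx":0,"wy":0,"wz":0,"tx":0,"ty":0,"tz":0,"gripper":66},{"wx":0,"wy":0,"wz":0,"tx":0,"ty":0,"tz":0,"gripper":64},{"wx":0,"wy":0,"wz":0,"tx":0,"ty":0,"tz":0,"gripper":60},{"wx":0,"wy":0,"wz":0,"tx":0,"ty":0,"tz":0,"gripper":50},{"wx":0,"wy":0,"wz":0,"tx":0,"ty":0,"tz":0,"gripper":50},{"wx":0,"wy":0,"wz":0,"tx":0,"ty":0,"tz":0,"gripper":50}]'
```

```text
time: 4.2
eef_pos: [0.5764, -0.2061, 0.1024]
ee_rot: [-0.016, 0.943, 0.045, 0.329]
wrist_force: [-0.8, -2.3, 2.6]
opening: 0.0639
finger_force: 30.0
```

```bash
python3 -m handwheel '[{"wx":0,"wy":0,"wz":0,"tx":1,"ty":0,"tz":-4,"gripper":50},{"wx":0,"wy":0,"wz":0,"tx":1,"ty":0,"tz":-8,"gripper":50},{"wx":0,"wy":0,"wz":0,"tx":0,"ty":0,"tz":-14,"gripper":50},{"wx":0,"wy":0,"wz":0,"tx":0,"ty":0,"tz":-18,"gripper":50},{"wx":0,"wy":0,"wz":0,"tx":0,"ty":0,"tz":-20,"gripper":50},{"wx":0,"wy":0,"wz":0,"tx":0,"ty":0,"tz":-20,"gripper":50},{"wx":0,"wy":0,"wz":0,"tx":5,"ty":0,"tz":-20,"gripper":50},{"wx":0,"wy":0,"wz":0,"tx":12,"ty":0,"tz":-16,"gripper":50},{"wx":0,"wy":0,"wz":0,"tx":12,"ty":0,"tz":-16,"gripper":50},{"wx":0,"wy":0,"wz":0,"tx":12,"ty":0,"tz":-16,"gripper":50},{"wx":0,"wy":0,"wz":0,"tx":12,"ty":0,"tz":-16,"gripper":50},{"wx":0,"wy":0,"wz":0,"tx":6,"ty":0,"tz":-8,"gripper":50},{"wx":0,"wy":0,"wz":0,"tx":0,"ty":0,"tz":0,"gripper":50}]'
python3 - <<'E'
from h import *
s=arm.snapshot("scene");t=arm.snapshot("top")
cv2.imwrite("pics/l1.png",np.hstack([cv2.resize(s["pixels"][130:290,180:340],(480,480)),cv2.resize(t["pixels"][130:230,360:460],(320,480))])[:,:,::-1])
print(arm.sense()["joint_pos"].round(2))
E
```

```text
time: 5.5
eef_pos: [0.5147, -0.2123, 0.2796]
ee_rot: [-0.016, 0.943, 0.045, 0.33]
wrist_force: [-0.2, -0.5, -3.2]
opening: 0.0638
finger_force: 30.0
[-0.66 -0.49  2.    0.48  1.15  0.73]
```

View pics/l1.png

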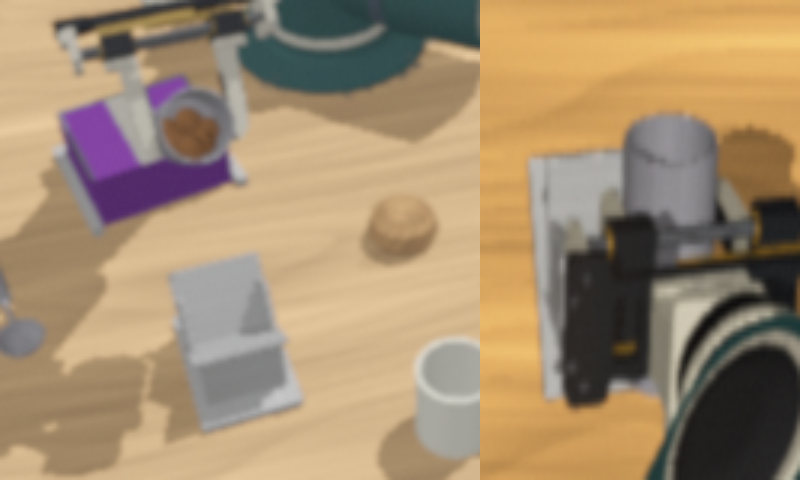

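Cup lifted with walnuts in its mouth at (190,130), and the stand is empty at (230,340). Now carrying to the box.

```bash
python3 -m handwheel '[{"wx":0,"wy":0,"wz":0,"tx":1,"ty":-12,"tz":2,"gripper":50},{"wx":0,"wy":0,"wz":0,"tx":1,"ty":-20,"tz":3,"gripper":50},{"wx":0,"wy":0,"wz":0,"tx":1.3,"ty":-26,"tz":4,"gripper":50},{"wx":0,"wy":0,"wz":0,"tx":1.3,"ty":-26,"tz":4,"gripper":50},{"wx":0,"wy":0,"wz":0,"tx":1.3,"ty":-26,"tz":4,"gripper":50},{"wx":0,"wy":0,"wz":0,"tx":1.3,"ty":-26,"tz":4,"gripper":50},{"wx":0,"wy":0,"wz":0,"tx":1.3,"ty":-26,"tz":4,"gripper":50},{"wx":0,"wy":0,"wz":0,"tx":1.3,"ty":-26,"tz":4,"gripper":50},{"wx":0,"wy":0,"wz":0,"tx":1.3,"ty":-26,"tz":4,"gripper":50},{"wx":0,"wy":0,"wz":0,"tx":1.3,"ty":-26,"tz":4,"gripper":50},{"wx":0,"wy":0,"wz":0,"tx":1.3,"ty":-26,"tz":4,"gripper":50},{"wx":0,"wy":0,"wz":0,"tx":1,"ty":-20,"tz":3,"gripper":50},{"wx":0,"wy":0,"wz":0,"tx":1,"ty":-12,"tz":2,"gripper":50},{"wx":1.9,"wy":0,"wz":-2.4,"tx":0,"ty":0,"tz":0,"gripper":50},{"wx":3.1,"wy":0,"wz":-3.9,"tx":0,"ty":0,"tz":0,"gripper":50},{"wx":3.1,"wy":0,"wz":-3.9,"tx":0,"ty":0,"tz":0,"gripper":50},{"wx":3.1,"wy":0,"wz":-3.9,"tx":0,"ty":0,"tz":0,"gripper":50},{"wx":3.1,"wy":0,"wz":-3.9,"tx":0,"ty":0,"tz":0,"gripper":50},{"wx":3.1,"wy":0,"wz":-3.9,"tx":0,"ty":0,"tz":0,"gripper":50},{"wx":3.1,"wy":0,"wz":-3.9,"tx":0,"ty":0,"tz":0,"gripper":50}]'
python3 - <<'E'
from g import *
s=arm.sense(); print(s["joint_pos"].round(2)); print(rot(s["ee_rot"]).round(3))
p2=1.614; y2=np.array([-np.sin(p2),np.cos(p2),0]); a2=axis(p2)
R2=np.c_[a2,-y2,np.cross(y2,a2)]; print(delta(s["eef_pos"],s["ee_rot"],np.array([.53,.10,.25]),R2))
E
```

```text
time: 7.6
eef_pos: [0.5263, 0.089, 0.251]
ee_rot: [-0.11, 0.891, 0.312, 0.311]
wrist_force: [-0.3, -0.4, -2.3]
opening: 0.0637
finger_force: 30.0
[-0.12 -0.53  2.07  0.51  1.15  0.67]
[[ 0.612  0.625  0.485]
 [ 0.488 -0.78   0.391]
 [ 0.622 -0.002 -0.783]]
(array([ 7. , -6.3,  6.9]), array([ 33.35,  -0.12, -42.19]))
```

```bash
python3 -m handwheel '[{"wx":3.1,"wy":0,"wz":-3.9,"tx":0,"ty":0,"tz":0,"gripper":50},{"wx":3.1,"wy":0,"wz":-3.9,"tx":0,"ty":0,"tz":0,"gripper":50},{"wx":3.1,"wy":0,"wz":-3.9,"tx":0,"ty":0,"tz":0,"gripper":50},{"wx":3.1,"wy":0,"wz":-3.9,"tx":0,"ty":0,"tz":0,"gripper":50},{"wx":3.1,"wy":0,"wz":-3.9,"tx":0,"ty":0,"tz":0,"gripper":50},{"wx":3.1,"wy":0,"wz":-3.9,"tx":0,"ty":0,"tz":0,"gripper":50},{"wx":3.1,"wy":0,"wz":-3.9,"tx":0,"ty":0,"tz":0,"gripper":50},{"wx":3.1,"wy":0,"wz":-3.9,"tx":0,"ty":0,"tz":0,"gripper":50},{"wx":3.1,"wy":0,"wz":-3.9,"tx":0,"ty":0,"tz":0,"gripper":50},{"wx":3.1,"wy":0,"wz":-3.9,"tx":0,"ty":0,"tz":0,"gripper":50},{"wx":1.8,"wy":0,"wz":-2.2,"tx":0,"ty":0,"tz":0,"gripper":50},{"wx":0,"wy":0,"wz":0,"tx":0,"ty":0,"tz":0,"gripper":50}]'
python3 - <<'E'
from g import *
s=arm.sense(); print(s["joint_pos"].round(2)); print(rot(s["ee_rot"]).round(3))
p2=1.614; y2=np.array([-np.sin(p2),np.cos(p2),0]); 
for e,M in ((38,(.525,.125,.22)),(0,(.525,.125,.15)),(-25,(.525,.135,.125)),(-50,(.525,.145,.095))):
    a2=axis(p2,np.pi/2-np.radians(e)); R2=np.c_[a2,-y2,np.cross(y2,a2)]; T=np.array(M)-.04*a2
    print(e,T.round(3),delta(s["eef_pos"],s["ee_rot"],T,R2))
E
```

```text
time: 8.8
eef_pos: [0.5269, 0.0891, 0.2508]
ee_rot: [-0.237, 0.661, 0.674, 0.23]
wrist_force: [0.0, -0.1, -2.6]
opening: 0.064
finger_force: 30.0
[-0.21 -0.17  1.8   0.65  1.67 -0.22]
[[-0.014  1.    -0.016]
 [ 0.782  0.021  0.623]
 [ 0.623 -0.004 -0.782]]
38 [0.526 0.094 0.195] (array([-31.1,  -0.2,  46.1]), array([ 0.63, -0.57, -1.12]))
0 [0.527 0.085 0.15 ] (array([-66. ,   0.1,  76.3]), array([  0.23, -38.56,  -1.29]))
-25 [0.527 0.099 0.142] (array([-60.3,   0.3,  91.2]), array([-5.000e-02, -6.356e+01, -1.350e+00]))
-50 [0.526 0.119 0.126] (array([-54.3,   0.3, 116.7]), array([ -0.36, -88.56,  -1.38]))
```

```bash
python3 -m handwheel '[{"wx":0,"wy":0,"wz":-0.6,"tx":-8,"ty":0,"tz":9,"gripper":50},{"wx":0,"wy":0,"wz":-0.6,"tx":-13,"ty":0,"tz":15,"gripper":50},{"wx":0,"wy":0,"wz":0,"tx":-13,"ty":0,"tz":16,"gripper":50},{"wx":0,"wy":0,"wz":0,"tx":-13,"ty":0,"tz":16,"gripper":50},{"wx":0,"wy":0,"wz":0,"tx":-13,"ty":0,"tz":15,"gripper":50},{"wx":0,"wy":0,"wz":0,"tx":-10,"ty":0,"tz":12,"gripper":50},{"wx":0,"wy":0,"wz":0,"tx":-8,"ty":0,"tz":9,"gripper":50},{"wx":0,"wy":0,"wz":0,"tx":0,"ty":0,"tz":0,"gripper":50},{"wx":0,"wy":-4,"wz":0,"tx":0,"ty":0,"tz":0,"gripper":50},{"wx":0,"wy":-5,"wz":0,"tx":0,"ty":0,"tz":0,"gripper":50},{"wx":0,"wy":-6,"wz":0,"tx":0,"ty":0,"tz":0,"gripper":50},{"wx":0,"wy":-6,"wz":0,"tx":0,"ty":0,"tz":0,"gripper":50},{"wx":0,"wy":-6,"wz":0,"tx":0,"ty":0,"tz":0,"gripper":50},{"wx":0,"wy":-5,"wz":0,"tx":0,"ty":0,"tz":0,"gripper":50},{"wx":0,"wy":-3,"wz":0,"tx":0,"ty":0,"tz":0,"gripper":50}]'
python3 - <<'E'
from g import *
s=arm.sense(); print(s["joint_pos"].round(2)); print(rot(s["ee_rot"]).round(3))
s=arm.snapshot("scene"); cv2.imwrite("pics/p1.png",cv2.resize(s["pixels"][100:280,300:480],(600,600))[:,:,::-1])
E
```

```text
time: 10.3
eef_pos: [0.5287, 0.0856, 0.1331]
ee_rot: [-0.016, 0.694, 0.72, 0.026]
wrist_force: [-0.6, 0.9, -3.2]
opening: 0.0636
finger_force: 30.0
[ 0.08 -0.16  1.88  0.06  1.4   0.03]
[[-0.038  0.999  0.012]
 [ 0.998  0.037  0.06 ]
 [ 0.059  0.014 -0.998]]
```

View pics/p1.png

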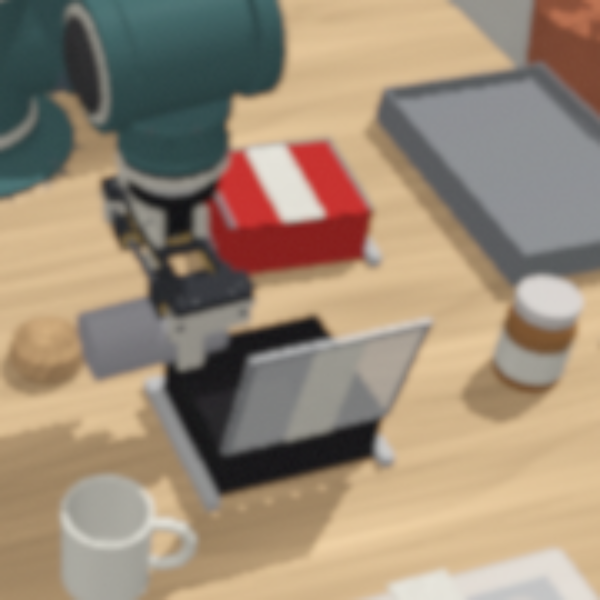

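The gripper holds the cup at (125,340) level, with its mouth just inside the box's near-right wall (185,340); no nuts are out. Pouring.

```bash
python3 -m handwheel '[{"wx":0,"wy":-3,"wz":0,"tx":4,"ty":0,"tz":0,"gripper":50},{"wx":0,"wy":-4,"wz":0,"tx":4,"ty":0,"tz":0,"gripper":50},{"wx":0,"wy":-4,"wz":0,"tx":3,"ty":0,"tz":0,"gripper":50},{"wx":0,"wy":-4,"wz":0,"tx":3,"ty":0,"tz":0,"gripper":50},{"wx":0,"wy":-4,"wz":0,"tx":3,"ty":0,"tz":0,"gripper":50},{"wx":0,"wy":-4,"wz":0,"tx":3,"ty":0,"tz":0,"gripper":50},{"wx":0,"wy":-4,"wz":0,"tx":3,"ty":0,"tz":0,"gripper":50},{"wx":0,"wy":-4,"wz":0,"tx":3,"ty":0,"tz":0,"gripper":50},{"wx":0,"wy":-4,"wz":0,"tx":3,"ty":0,"tz":0,"gripper":50},{"wx":0,"wy":-4,"wz":0,"tx":3,"ty":0,"tz":0,"gripper":50},{"wx":0,"wy":-4,"wz":0,"tx":3,"ty":0,"tz":0,"gripper":50},{"wx":0,"wy":-4,"wz":0,"tx":2,"ty":0,"tz":0,"gripper":50},{"wx":0,"wy":-4,"wz":0,"tx":2,"ty":0,"tz":0,"gripper":50},{"wx":0,"wy":-3,"wz":0,"tx":1,"ty":0,"tz":0,"gripper":50},{"wx":0,"wy":0,"wz":0,"tx":0,"ty":0,"tz":0,"gripper":50},{"wx":0,"wy":0,"wz":0,"tx":0,"ty":0,"tz":0,"gripper":50},{"wx":0,"wy":0,"wz":0,"tx":0,"ty":0,"tz":0,"gripper":50},{"wx":0,"wy":0,"wz":0,"tx":0,"ty":0,"tz":0,"gripper":50},{"wx":0,"wy":0,"wz":0,"tx":0,"ty":0,"tz":0,"gripper":50},{"wx":0,"wy":0,"wz":0,"tx":0,"ty":0,"tz":0,"gripper":50}]'
python3 - <<'E'
from g import *
s=arm.sense(); print(s["joint_pos"].round(2)); print(rot(s["ee_rot"]).round(3))
s=arm.snapshot("scene"); t=arm.snapshot("top");cv2.imwrite("pics/p2.png",np.hstack([cv2.resize(s["pixels"][140:260,330:450],(400,400),interpolation=2),cv2.resize(t["pixels"][120:220,210:310],(400,400),interpolation=2)])[:,:,::-1])
E
```

```text
time: 12.35
eef_pos: [0.527, 0.1214, 0.1198]
ee_rot: [0.31, 0.63, 0.649, -0.292]
wrist_force: [0.3, -0.7, -1.8]
opening: 0.0638
finger_force: 30.0
[ 0.54  0.14  1.78 -0.75  1.69  0.6 ]
[[-0.014  0.999  0.035]
 [ 0.637  0.036 -0.77 ]
 [-0.771  0.012 -0.637]]
```

View pics/p2.png

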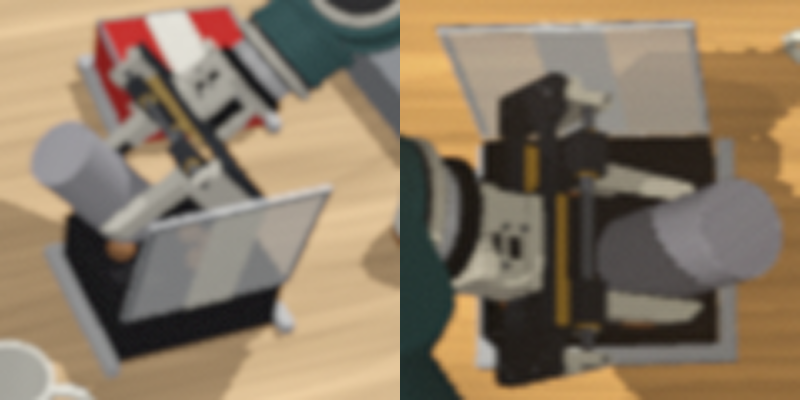

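```bash
python3 -m handwheel '[{"wx":0,"wy":-4,"wz":0,"tx":-3,"ty":0,"tz":-3,"gripper":50},{"wx":0,"wy":-4,"wz":0,"tx":-3,"ty":0,"tz":-3,"gripper":50},{"wx":0,"wy":-4,"wz":0,"tx":-3,"ty":0,"tz":-2,"gripper":50},{"wx":0,"wy":3,"wz":0,"tx":0,"ty":0,"tz":0,"gripper":50},{"wx":0,"wy":-3,"wz":0,"tx":0,"ty":0,"tz":0,"gripper":50},{"wx":0,"wy":0,"wz":0,"tx":-5,"ty":0,"tz":-2,"gripper":50},{"wx":0,"wy":0,"wz":0,"tx":-8,"ty":0,"tz":-4,"gripper":50},{"wx":0,"wy":0,"wz":0,"tx":-12,"ty":0,"tz":-6,"gripper":50},{"wx":0,"wy":0,"wz":0,"tx":-16,"ty":0,"tz":-9,"gripper":50},{"wx":0,"wy":0,"wz":0,"tx":-16,"ty":0,"tz":-9,"gripper":50},{"wx":0,"wy":0,"wz":0,"tx":-16,"ty":0,"tz":-9,"gripper":50},{"wx":0,"wy":0,"wz":0,"tx":-16,"ty":0,"tz":-9,"gripper":50},{"wx":0,"wy":0,"wz":0,"tx":-16,"ty":0,"tz":-9,"gripper":50},{"wx":0,"wy":0,"wz":0,"tx":-8,"ty":0,"tz":-5,"gripper":50},{"wx":0,"wy":0,"wz":0,"tx":0,"ty":0,"tz":0,"gripper":50}]'
python3 - <<'E'
from g import *
s=arm.sense(); print(s["joint_pos"].round(2)); print(rot(s["ee_rot"]).round(3))
s=arm.snapshot("scene"); t=arm.snapshot("top")
C=cloud(t)
for im,nm,cl in((t,"top",C),(s,"scene",cloud(s))):
    h=cv2.cvtColor(im["pixels"],cv2.COLOR_RGB2HSV); m=(h[...,0]<16)&(h[...,1]>90)&(h[...,2]>50)&(cl[...,0]>.47)&(cl[...,0]<.63)&(cl[...,1]>.09)&(cl[...,1]<.27)&(cl[...,2]>.004)
    n,_,st,ce=cv2.connectedComponentsWithStats(m.astype(np.uint8)); print(nm,[(tuple(c.round().astype(int)),int(q[4])) for c,q in zip(ce[1:],st[1:]) if q[4]>5])
cv2.imwrite("pics/p3.png",np.hstack([cv2.resize(s["pixels"][100:260,330:450],(400,533),interpolation=2),cv2.resize(t["pixels"][110:230,210:300],(400,533),interpolation=2)])[:,:,::-1])
E
```

```text
time: 13.95
eef_pos: [0.5254, 0.1256, 0.2619]
ee_rot: [0.377, 0.596, 0.613, -0.355]
wrist_force: [-0.7, -0.2, -2.6]
opening: 0.0636
finger_force: 30.0
[ 0.59  0.1   1.67 -0.95  1.94  0.47]
[[-0.005  0.999  0.038]
 [ 0.464  0.036 -0.885]
 [-0.886  0.014 -0.464]]
top [((np.int64(243), np.int64(165)), 33), ((np.int64(252), np.int64(163)), 38), ((np.int64(248), np.int64(191)), 15), ((np.int64(244), np.int64(198)), 23), ((np.int64(269), np.int64(199)), 53)]
scene [((np.int64(389), np.int64(146)), 7), ((np.int64(366), np.int64(213)), 62)]
```

View pics/p3.png

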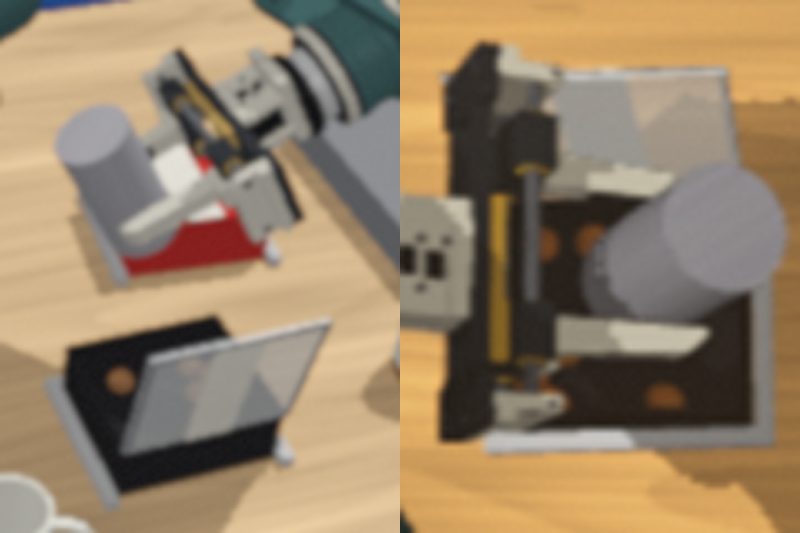

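```bash
python3 -m handwheel '[{"wx":0,"wy":4,"wz":0,"tx":0,"ty":0,"tz":0,"gripper":50},{"wx":0,"wy":6,"wz":0,"tx":0,"ty":0,"tz":0,"gripper":50},{"wx":0,"wy":7,"wz":0,"tx":0,"ty":0,"tz":0,"gripper":50},{"wx":0,"wy":7,"wz":0,"tx":0,"ty":0,"tz":0,"gripper":50},{"wx":0,"wy":7,"wz":0,"tx":0,"ty":0,"tz":0,"gripper":50},{"wx":0,"wy":7,"wz":0,"tx":0,"ty":0,"tz":0,"gripper":50},{"wx":0,"wy":7,"wz":0,"tx":0,"ty":0,"tz":0,"gripper":50},{"wx":0,"wy":7,"wz":0,"tx":0,"ty":0,"tz":0,"gripper":50},{"wx":0,"wy":7,"wz":0,"tx":0,"ty":0,"tz":0,"gripper":50},{"wx":0,"wy":7,"wz":0,"tx":0,"ty":0,"tz":0,"gripper":50},{"wx":0,"wy":7,"wz":0,"tx":0,"ty":0,"tz":0,"gripper":50},{"wx":0,"wy":7,"wz":0,"tx":0,"ty":0,"tz":0,"gripper":50},{"wx":0,"wy":7,"wz":0,"tx":0,"ty":0,"tz":0,"gripper":50},{"wx":0,"wy":6,"wz":0,"tx":0,"ty":0,"tz":0,"gripper":50},{"wx":0,"wy":5,"wz":0,"tx":0,"ty":0,"tz":0,"gripper":50},{"wx":0,"wy":3,"wz":0,"tx":0,"ty":0,"tz":0,"gripper":50},{"wx":0,"wy":0,"wz":0,"tx":0,"ty":0,"tz":0,"gripper":50}]'
cat > count.py <<'E'
from g import *
s=arm.snapshot("scene"); t=arm.snapshot("top")
for im,nm in((t,"top"),(s,"scene")):
    cl=cloud(im); h=cv2.cvtColor(im["pixels"],cv2.COLOR_RGB2HSV); m=(h[...,0]<16)&(h[...,1]>90)&(h[...,2]>50)&(cl[...,0]>.47)&(cl[...,0]<.63)&(cl[...,1]>.09)&(cl[...,1]<.27)&(cl[...,2]>.004)
    n,_,st,ce=cv2.connectedComponentsWithStats(m.astype(np.uint8)); print(nm,[(ce[i].round().astype(int).tolist(),int(st[i][4])) for i in range(1,n) if st[i][4]>5])
s=arm.sense(); print(delta(s["eef_pos"],s["ee_rot"],G,Rg),s["joint_pos"].round(2)); print(rot(s["ee_rot"]).round(3))
E
python3 count.py
```

```text
time: 15.75
eef_pos: [0.525, 0.1245, 0.2582]
ee_rot: [-0.235, 0.655, 0.68, 0.232]
wrist_force: [0.1, -0.3, -2.1]
opening: 0.0637
finger_force: 30.0
top [([241, 165], 71), ([241, 191], 285), ([269, 199], 51)]
scene [([366, 213], 65)]
(array([-359. ,   37.6,  -83.1]), array([-53.49,  -0.47,  68.11])) [-0.14 -0.19  1.8   0.66  1.64 -0.17]
[[-0.034  0.999 -0.014]
 [ 0.782  0.036  0.622]
 [ 0.622  0.01  -0.783]]
```

```bash
python3 -m handwheel '[{"wx":0,"wy":0,"wz":0,"tx":-10,"ty":-1,"tz":-9,"gripper":50},{"wx":0,"wy":0,"wz":0,"tx":-20,"ty":-2,"tz":-18,"gripper":50},{"wx":0,"wy":0,"wz":0,"tx":-24,"ty":-2,"tz":-22,"gripper":50},{"wx":0,"wy":0,"wz":0,"tx":-24,"ty":-2,"tz":-22,"gripper":50},{"wx":0,"wy":0,"wz":0,"tx":-24,"ty":-2,"tz":-22,"gripper":50},{"wx":0,"wy":0,"wz":0,"tx":-24,"ty":-2,"tz":-22,"gripper":50},{"wx":0,"wy":0,"wz":0,"tx":-24,"ty":-2,"tz":-22,"gripper":50},{"wx":0,"wy":0,"wz":0,"tx":-24,"ty":-2,"tz":-22,"gripper":50},{"wx":0,"wy":0,"wz":0,"tx":-24,"ty":-2,"tz":-22,"gripper":50},{"wx":0,"wy":0,"wz":0,"tx":-24,"ty":-2,"tz":-22,"gripper":50},{"wx":0,"wy":0,"wz":0,"tx":-18,"ty":-2,"tz":-16,"gripper":50},{"wx":0,"wy":0,"wz":0,"tx":-9,"ty":-1,"tz":-8,"gripper":50},{"wx":0,"wy":0,"wz":0,"tx":0,"ty":0,"tz":0,"gripper":50}]'; python3 count.py; python3 - <<'E'
from h import *
t=arm.snapshot("top");cv2.imwrite("pics/n1.png",cv2.resize(t["pixels"][120:220,210:310],(600,600),interpolation=2)[:,:,::-1])
E
```

```text
time: 17.15
eef_pos: [0.5151, -0.2124, 0.2824]
ee_rot: [-0.234, 0.654, 0.68, 0.233]
wrist_force: [0.1, -0.2, -1.9]
opening: 0.0635
finger_force: 30.0
top [([241, 164], 69), ([253, 164], 73), ([249, 194], 454), ([285, 186], 9), ([282, 194], 52)]
scene [([366, 213], 66)]
(array([-111.2,   59. ,  143.5]), array([-53.52,  -0.61,  68.15])) [-0.68  0.06  1.53  0.54  1.97 -0.61]
[[-0.036  0.999 -0.014]
 [ 0.781  0.037  0.623]
 [ 0.623  0.012 -0.782]]
```

```bash
python3 -m handwheel '[{"wx":-2,"wy":0,"wz":2.5,"tx":0,"ty":0,"tz":0,"gripper":50},{"wx":-3.1,"wy":0,"wz":3.9,"tx":0,"ty":0,"tz":0,"gripper":50},{"wx":-3.1,"wy":0,"wz":3.9,"tx":0,"ty":0,"tz":0,"gripper":50},{"wx":-3.1,"wy":0,"wz":3.9,"tx":0,"ty":0,"tz":0,"gripper":50},{"wx":-3.1,"wy":0,"wz":3.9,"tx":0,"ty":0,"tz":0,"gripper":50},{"wx":-3.1,"wy":0,"wz":3.9,"tx":0,"ty":0,"tz":0,"gripper":50},{"wx":-3.1,"wy":0,"wz":3.9,"tx":0,"ty":0,"tz":0,"gripper":50},{"wx":-3.1,"wy":0,"wz":3.9,"tx":0,"ty":0,"tz":0,"gripper":50},{"wx":-3.1,"wy":0,"wz":3.9,"tx":0,"ty":0,"tz":0,"gripper":50},{"wx":-3.1,"wy":0,"wz":3.9,"tx":0,"ty":0,"tz":0,"gripper":50},{"wx":-3.1,"wy":0,"wz":3.9,"tx":0,"ty":0,"tz":0,"gripper":50},{"wx":-3.1,"wy":0,"wz":3.9,"tx":0,"ty":0,"tz":0,"gripper":50},{"wx":-3.1,"wy":0,"wz":3.9,"tx":0,"ty":0,"tz":0,"gripper":50},{"wx":-3.1,"wy":0,"wz":3.9,"tx":0,"ty":0,"tz":0,"gripper":50},{"wx":-3.1,"wy":0,"wz":3.9,"tx":0,"ty":0,"tz":0,"gripper":50},{"wx":-3.1,"wy":0,"wz":3.9,"tx":0,"ty":0,"tz":0,"gripper":50},{"wx":-3.1,"wy":0,"wz":3.9,"tx":0,"ty":0,"tz":0,"gripper":50},{"wx":-3.1,"wy":0,"wz":3.9,"tx":0,"ty":0,"tz":0,"gripper":50},{"wx":0,"wy":0,"wz":0,"tx":0,"ty":0,"tz":0,"gripper":50}]'; python3 count.py; python3 - <<'E'
from h import *
s=arm.snapshot("scene");t=arm.snapshot("top");cv2.imwrite("pics/n2.png",np.hstack([cv2.resize(t["pixels"][120:220,210:310],(400,400),interpolation=2),cv2.resize(s["pixels"][130:290,180:340],(400,400),interpolation=2)])[:,:,::-1])
E
```

```text
time: 19.2
eef_pos: [0.5151, -0.2095, 0.283]
ee_rot: [-0.013, 0.941, 0.035, 0.335]
wrist_force: [-0.2, 0.2, -1.8]
opening: 0.0638
finger_force: 30.0
top [([241, 164], 68), ([253, 164], 70), ([241, 191], 267), ([269, 199], 62)]
scene [([366, 213], 64)]
(array([-66.9,   0.7, 178.9]), array([ 0.61, -0.76, -0.82])) [-0.65 -0.5   2.    0.48  1.14  0.75]
[[ 0.773  0.077  0.63 ]
 [ 0.059 -0.997  0.049]
 [ 0.632 -0.001 -0.775]]
```

View pics/n2.png

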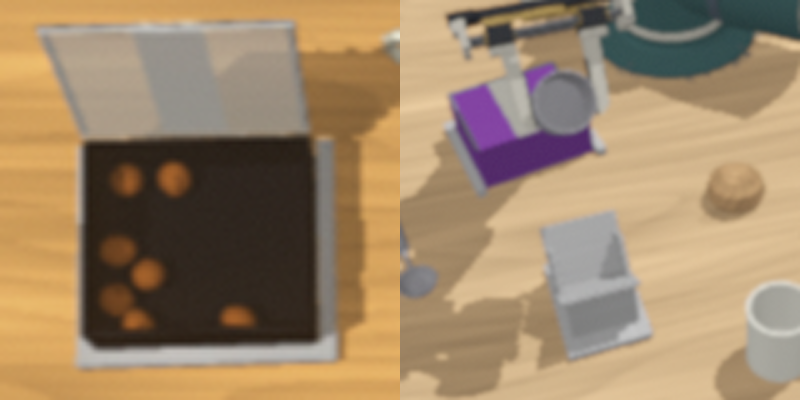

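All 7 walnuts are visible in the box (left half: (127,180), (173,178), (118,250), (148,274), (117,300), (138,318), (237,315)), the cup is empty (right half: (562,100)) and the stand is clear. Going back in.

```bash
python3 -m handwheel '[{"wx":0.6,"wy":-0.8,"wz":-0.8,"tx":0,"ty":0,"tz":0,"gripper":50},{"wx":0,"wy":0,"wz":0,"tx":-10,"ty":0,"tz":14,"gripper":50},{"wx":0,"wy":0,"wz":0,"tx":-14,"ty":0,"tz":20,"gripper":50},{"wx":0,"wy":0,"wz":0,"tx":-14,"ty":0,"tz":20,"gripper":50},{"wx":0,"wy":0,"wz":0,"tx":-14,"ty":0,"tz":20,"gripper":50},{"wx":0,"wy":0,"wz":0,"tx":-9,"ty":0,"tz":10,"gripper":50},{"wx":0,"wy":0,"wz":0,"tx":0,"ty":0,"tz":0,"gripper":50},{"wx":0,"wy":0,"wz":0,"tx":0,"ty":0,"tz":0,"gripper":50}]'; python3 - <<'E'
from g import *
s=arm.sense(); p,q=s["eef_pos"],s["ee_rot"]; print(delta(p,q,G,Rg))
# cup in the hand, seen by both cameras
Rc=rot(q)
for n in("top","scene"):
    C=cloud(arm.snapshot(n)).reshape(-1,3); d=(C-p)@Rc
    m=(d[:,0]>8)&(d[:,0]<60)&(abs(d[:,1])<40)&(abs(d[:,2])<45); d=d[m]; r=np.hypot(d[:,1],d[:,2])
    o=d[(abs(r-.032)<.006)] if 0 else d
    if len(d)>20:print(n,len(d),'axial end mm',np.percentile(d[:,0],[95,98,99.5])*1000,'y',np.percentile(d[:,1],[2,98])*1000,'z',np.percentile(d[:,2],[2,50,98])*1000)
    if n=="top":
        o=d[(d[:,2]<-.01)&(d[:,0]<.035)]
        f=lambda v:np.hypot(o[:,1]-v[0]-v[1]*o[:,0],o[:,2]-v[2]-v[3]*o[:,0])-.032
        v=least_squares(f,[0,0,0,0],loss='soft_l1',f_scale=.002).x; print('axis y0,ky,z0,kz',v.round(4),len(o))
E
```

```text
time: 20.2
eef_pos: [0.5196, -0.2112, 0.1792]
ee_rot: [-0.015, 0.943, 0.043, 0.328]
wrist_force: [1.2, 1.0, -0.1]
opening: 0.0637
finger_force: 30.0
(array([-3.5,  0.1, 96. ]), array([ 0.15,  0.05, -0.22]))
axis y0,ky,z0,kz [0. 0. 0. 0.] 0
```

```bash
python3 - <<'E'
from g import *
s=arm.sense(); p,q=s["eef_pos"],s["ee_rot"]; Rc=rot(q)
for n in("top","scene"):
    d=(cloud(arm.snapshot(n)).reshape(-1,3)-p)@Rc*1000
    d=d[(d[:,0]>10)&(d[:,0]<60)&(abs(d[:,1])<36)&(abs(d[:,2])<40)]
    print(n,len(d),'axial end',np.percentile(d[:,0],[90,95,98,99.5]).round(1),'y',np.percentile(d[:,1],[2,98]).round(1))
    o=d[(d[:,2]<-5)&(d[:,0]<36)&(np.hypot(d[:,1],d[:,2])>27)]
    f=lambda v:np.hypot(o[:,1]-v[0],o[:,2]-v[1]-v[2]*o[:,0])-32
    if len(o)>30: print('y0,z0,kz',least_squares(f,[0,0,0],loss='soft_l1',f_scale=2).x.round(3),len(o))
E
```

```text
top 514 axial end [38.4 39.1 40.  40.7] y [-32.5  28.1]
y0,z0,kz [-1.204  0.205  0.002] 251
scene 145 axial end [40.4 41.  41.8 42. ] y [-33.5  35.1]
y0,z0,kz [ -0.663 -19.077   0.701] 33
```

```bash
python3 -m handwheel '[{"wx":0,"wy":0,"wz":0,"tx":0,"ty":0,"tz":10,"gripper":50},{"wx":0,"wy":0,"wz":0,"tx":0,"ty":0,"tz":16,"gripper":50},{"wx":0,"wy":0,"wz":0,"tx":0,"ty":0,"tz":16,"gripper":50},{"wx":0,"wy":0,"wz":0,"tx":0,"ty":0,"tz":16,"gripper":50},{"wx":0,"wy":0,"wz":0,"tx":0,"ty":0,"tz":14,"gripper":50},{"wx":0,"wy":0,"wz":0,"tx":0,"ty":0,"tz":10,"gripper":50},{"wx":0,"wy":0,"wz":0,"tx":0,"ty":0,"tz":6,"gripper":50},{"wx":0,"wy":0,"wz":0,"tx":0,"ty":0,"tz":4,"gripper":50},{"wx":0,"wy":0,"wz":0,"tx":0,"ty":0,"tz":0,"gripper":50},{"wx":0,"wy":0,"wz":0,"tx":0,"ty":0,"tz":0,"gripper":50}]'; python3 -c "
from g import *
s=arm.sense(); print(delta(s['eef_pos'],s['ee_rot'],G,Rg),rot(s['ee_rot']).T@s['wrist_force'])"
```

```text
time: 21.4
eef_pos: [0.5763, -0.2059, 0.107]
ee_rot: [-0.015, 0.943, 0.043, 0.328]
wrist_force: [-0.3, -0.3, -1.6]
opening: 0.0638
finger_force: 30.0
(array([-3.4,  0.2,  4. ]), array([ 0.16,  0.05, -0.21])) [-1.2118515   0.26667414  1.05030967]
```

```bash
python3 -m handwheel '[{"wx":0,"wy":0,"wz":0,"tx":-1,"ty":0,"tz":2,"gripper":50},{"wx":0,"wy":0,"wz":0,"tx":-1,"ty":0,"tz":1.5,"gripper":50},{"wx":0,"wy":0,"wz":0,"tx":-1,"ty":0,"tz":0.5,"gripper":50},{"wx":0,"wy":0,"wz":0,"tx":0,"ty":0,"tz":0,"gripper":50},{"wx":0,"wy":0,"wz":0,"tx":0,"ty":0,"tz":0,"gripper":50}]'; python3 -c "
from g import *
s=arm.sense(); print(delta(s['eef_pos'],s['ee_rot'],G,Rg),rot(s['ee_rot']).T@s['wrist_force'])"; python3 -m handwheel '[{"wx":0,"wy":0,"wz":0,"tx":-0.5,"ty":0,"tz":0,"gripper":50},{"wx":0,"wy":0,"wz":0,"tx":-0.5,"ty":0,"tz":0,"gripper":50},{"wx":0,"wy":0,"wz":0,"tx":0,"ty":0,"tz":0,"gripper":50}]'; python3 -c "
from g import *
s=arm.sense(); print(delta(s['eef_pos'],s['ee_rot'],G,Rg),rot(s['ee_rot']).T@s['wrist_force'])"
```

```text
time: 21.9
eef_pos: [0.5768, -0.2059, 0.1027]
ee_rot: [-0.015, 0.943, 0.043, 0.329]
wrist_force: [-1.4, 1.1, 4.8]
opening: 0.0636
finger_force: 30.0
(array([-1.1,  0.1,  0.3]), array([ 0.17, -0.03, -0.21])) [ 1.90536751 -1.19118544 -4.56315139]
time: 22.2
eef_pos: [0.5763, -0.2062, 0.1023]
ee_rot: [-0.015, 0.943, 0.042, 0.329]
wrist_force: [1.3, 0.5, 6.1]
opening: 0.0639
finger_force: 30.0
(array([-0.4, -0.1,  0.4]), array([ 0.21, -0.06, -0.22])) [ 4.81224585 -0.38211358 -3.96653537]
```

```bash
python3 -m handwheel '[{"wx":0,"wy":0,"wz":0,"tx":-0.5,"ty":0,"tz":0.2,"gripper":50},{"wx":0,"wy":0,"wz":0,"tx":0,"ty":0,"tz":0,"gripper":50},{"wx":0,"wy":0,"wz":0,"tx":0,"ty":0,"tz":0,"gripper":65},{"wx":0,"wy":0,"wz":0,"tx":0,"ty":0,"tz":0,"gripper":67},{"wx":0,"wy":0,"wz":0,"tx":0,"ty":0,"tz":0,"gripper":70},{"wx":0,"wy":0,"wz":0,"tx":0,"ty":0,"tz":0,"gripper":80},{"wx":0,"wy":0,"wz":0,"tx":0,"ty":0,"tz":0,"gripper":93},{"wx":0,"wy":0,"wz":0,"tx":0,"ty":0,"tz":0,"gripper":93},{"wx":0,"wy":0,"wz":0,"tx":0,"ty":0,"tz":0,"gripper":93},{"wx":0,"wy":0,"wz":0,"tx":0,"ty":0,"tz":-6,"gripper":93},{"wx":0,"wy":0,"wz":0,"tx":0,"ty":0,"tz":-14,"gripper":93},{"wx":0,"wy":0,"wz":0,"tx":0,"ty":0,"tz":-20,"gripper":93},{"wx":0,"wy":0,"wz":0,"tx":0,"ty":0,"tz":-24,"gripper":93},{"wx":0,"wy":0,"wz":0,"tx":0,"ty":0,"tz":-24,"gripper":93},{"wx":0,"wy":0,"wz":0,"tx":0,"ty":0,"tz":-24,"gripper":93},{"wx":0,"wy":0,"wz":0,"tx":0,"ty":0,"tz":-24,"gripper":93},{"wx":0,"wy":0,"wz":0,"tx":0,"ty":0,"tz":-24,"gripper":93},{"wx":0,"wy":0,"wz":0,"tx":0,"ty":0,"tz":-20,"gripper":93}]'
cat > cup.py <<'E'
from g import *
t=arm.snapshot("top"); s=arm.snapshot("scene")
for nm,im in(("t0",dict(np.load("top0.npz"))),("t",t)):
    P=cloud(im)[156:200,385:418].reshape(-1,3); P=P[(P[:,2]<.16)&(P[:,2]>.08)]
    def f(v):
        a=axis(v[2],v[3]); d=P-np.array([v[0],v[1],.052]); d=d-np.outer(d@a,a); return np.linalg.norm(d,axis=1)-.032
    x=np.array([.513,-.212,.095,.9])
    for k in range(4): x=least_squares(f,x,loss='soft_l1',f_scale=.002).x; P=P[abs(f(x))<.008]
    h=(P-np.array([x[0],x[1],.052]))@axis(x[2],x[3]); print(nm,x.round(4),len(P),np.percentile(h,[95,99]).round(4))
for nm,im in(("s0",dict(np.load("scene0.npz"))),("s",s)):
    Q=cloud(im)[215:262,230:290].reshape(-1,3); d=Q-seat; h=d@a; rr=np.linalg.norm(d-np.outer(h,a),axis=1); m=(abs(rr-.0305)<.003)
    print(nm,np.percentile(h[m],[90,95,98]).round(4))
E
python3 cup.py; python3 count.py
```

```text
time: 24.0
eef_pos: [0.4632, -0.216, 0.2432]
ee_rot: [-0.015, 0.943, 0.043, 0.329]
wrist_force: [0.5, -0.2, -0.7]
opening: 0.0932
finger_force: 0.0
t0 [ 0.5141 -0.2119  0.0943  0.897 ] 930 [0.1153 0.1194]
t [ 0.5146 -0.2113  0.099   0.8914] 930 [0.1148 0.119 ]
s0 [0.1178 0.1195 0.1206]
s [0.1183 0.1198 0.1207]
top [([241, 164], 66), ([253, 164], 70), ([242, 191], 269), ([269, 199], 62)]
scene [([366, 213], 67)]
(array([  1.4,  -0. , 179.4]), array([ 0.19,  0.04, -0.23])) [-0.75 -0.58  2.12  0.52  1.17  0.64]
[[ 0.781  0.09   0.619]
 [ 0.07  -0.996  0.056]
 [ 0.621  0.    -0.784]]
```

Cup is back home within 0.5 mm and the nuts are unchanged. Next, the lid: from behind, with closed fingertips pointing down.

```bash
cat > lid.py <<'E'
from g import *
b=.043; bx=np.array([np.cos(b),np.sin(b),0]); by=np.array([-np.sin(b),np.cos(b),0]); Z=np.array([0,0,1.])
RL=np.c_[bx,-by,-Z]; H=np.array([.622,.177,.065])
def way(th,r=.115,off=0): return H+bx*(-r*np.cos(th)+.005*np.sin(th)+.0075)+Z*(r*np.sin(th)+.005*np.cos(th)+.019)+off*(bx*np.sin(th)+Z*np.cos(th))
def lidang():
    L=cloud(arm.snapshot("top")).reshape(-1,3)-H; m=(abs(L@by)<.075); x=(L@bx)[m]; z=L[m][:,2]; return x,z
E
python3 - <<'E'
from lid import *
s=arm.sense(); print(delta(s["eef_pos"],s["ee_rot"],H+.10*bx+.265*Z,RL), delta(H+.1*bx+.265*Z,[0,1,0,0],H,RL))
Rc=rot(s["ee_rot"]); print(Rc.T@[0,0,.06]*1000, Rc.T@(H+.10*bx+.265*Z-s["eef_pos"]-[0,0,.0])*1000)
p=None
for th in [1.8,1.7,1.55,1.4,1.25,1.1,.95,.8,.65,.5,.35,.2,.1,0]:
    w=way(th)
    if p is not None: d=w-p; print(th,'tx %.1f tz %.1f'%(d@bx*1000,-d[2]*1000),w.round(3))
    else: print(w)
    p=w
E
```

```text
(array([ 284.1, -372.7,  112.2]), array([ -0.89, -38.38,   2.58])) (array([-99.9,   4.3, 265. ]), array([ 0.  ,  0.  , -2.46]))
[ 3.72606137e+01  6.49599626e-03 -4.70281471e+01] [ 284.12025395 -372.70789998  112.17984287]
[0.66046189 0.17865488 0.19485647]
1.7 tx -11.2 tz -2.5 [0.649 0.178 0.197]
1.55 tx -17.2 tz -1.7 [0.632 0.177 0.199]
1.4 tx -17.2 tz 0.9 [0.615 0.177 0.198]
1.25 tx -16.9 tz 3.5 [0.598 0.176 0.195]
1.1 tx -16.2 tz 6.0 [0.582 0.175 0.189]
0.95 tx -15.1 tz 8.3 [0.567 0.175 0.18 ]
0.8 tx -13.7 tz 10.5 [0.553 0.174 0.17 ]
0.65 tx -12.0 tz 12.4 [0.541 0.174 0.158]
0.5 tx -10.0 tz 14.1 [0.531 0.173 0.144]
0.35 tx -7.8 tz 15.4 [0.523 0.173 0.128]
0.2 tx -5.4 tz 16.4 [0.518 0.173 0.112]
0.1 tx -2.2 tz 11.3 [0.516 0.172 0.1  ]
0 tx -1.1 tz 11.5 [0.515 0.172 0.089]
```

```bash
python3 -m handwheel '[{"wx":-0.2,"wy":-6.4,"wz":0.4,"tx":0,"ty":0,"tz":-5,"gripper":60},{"wx":-0.2,"wy":-6.4,"wz":0.4,"tx":0,"ty":0,"tz":0,"gripper":30},{"wx":-0.2,"wy":-6.4,"wz":0.4,"tx":0,"ty":0,"tz":0,"gripper":0},{"wx":-0.1,"wy":-6.4,"wz":0.4,"tx":0,"ty":0,"tz":0,"gripper":0},{"wx":-0.1,"wy":-6.4,"wz":0.5,"tx":0,"ty":0,"tz":0,"gripper":0},{"wx":-0.1,"wy":-6.4,"wz":0.5,"tx":0,"ty":0,"tz":0,"gripper":0},{"wx":0,"wy":0,"wz":0,"tx":12,"ty":-16,"tz":-8,"gripper":0},{"wx":0,"wy":0,"wz":0,"tx":23,"ty":-32,"tz":-15,"gripper":0},{"wx":0,"wy":0,"wz":0,"tx":23,"ty":-32,"tz":-15,"gripper":0},{"wx":0,"wy":0,"wz":0,"tx":23,"ty":-32,"tz":-15,"gripper":0},{"wx":0,"wy":0,"wz":0,"tx":23,"ty":-32,"tz":-12,"gripper":0},{"wx":0,"wy":0,"wz":0,"tx":23,"ty":-32,"tz":-10,"gripper":0},{"wx":0,"wy":0,"wz":0,"tx":23,"ty":-32,"tz":-5,"gripper":0},{"wx":0,"wy":0,"wz":0,"tx":23,"ty":-32,"tz":0,"gripper":0},{"wx":0,"wy":0,"wz":0,"tx":23,"ty":-32,"tz":0,"gripper":0},{"wx":0,"wy":0,"wz":0,"tx":23,"ty":-32,"tz":0,"gripper":0},{"wx":0,"wy":0,"wz":0,"tx":23,"ty":-32,"tz":0,"gripper":0},{"wx":0,"wy":0,"wz":0,"tx":23,"ty":-32,"tz":0,"gripper":0},{"wx":0,"wy":0,"wz":0,"tx":10,"ty":-16,"tz":0,"gripper":0},{"wx":0,"wy":0,"wz":0,"tx":0,"ty":0,"tz":0,"gripper":0}]'; python3 - <<'E'
from lid import *
s=arm.sense(); print(delta(s["eef_pos"],s["ee_rot"],H+.10*bx+.131*Z,RL),s["joint_pos"].round(2))
S=cloud(arm.snapshot("scene")).reshape(-1,3); d=(S-H)@np.c_[bx,by,Z]
m=(abs(d[:,1])<.075)&(d[:,0]>.0)&(d[:,0]<.06)&(d[:,2]>.05)&(d[:,2]<.15); print(np.polyfit(d[m][:,2],d[m][:,0],1),m.sum())
E
```

```text
time: 26.2
eef_pos: [0.7205, 0.1821, 0.3218]
ee_rot: [0.0, 1.0, 0.023, -0.002]
wrist_force: [0.2, -0.5, -0.6]
opening: 0.0004
finger_force: 0.0
(array([  1.9,   0.8, 125.8]), array([0.02, 0.24, 0.14])) [0.21 0.26 1.14 0.   1.74 1.74]
[0.18374776 0.00736284] 891
```

```bash
python3 -m handwheel '[{"wx":0,"wy":0,"wz":0,"tx":0,"ty":0,"tz":16,"gripper":0},{"wx":0,"wy":0,"wz":0,"tx":0,"ty":0,"tz":25,"gripper":0},{"wx":0,"wy":0,"wz":0,"tx":0,"ty":0,"tz":30,"gripper":0},{"wx":0,"wy":0,"wz":0,"tx":0,"ty":0,"tz":30,"gripper":0},{"wx":0,"wy":0,"wz":0,"tx":0,"ty":0,"tz":25,"gripper":0},{"wx":0,"wy":0,"wz":0,"tx":-10,"ty":0,"tz":0,"gripper":0},{"wx":0,"wy":0,"wz":0,"tx":-15,"ty":0,"tz":0,"gripper":0},{"wx":0,"wy":0,"wz":0,"tx":-15,"ty":0,"tz":0,"gripper":0},{"wx":0,"wy":0,"wz":0,"tx":-10,"ty":0,"tz":0,"gripper":0},{"wx":0,"wy":0,"wz":0,"tx":-8,"ty":0,"tz":0,"gripper":0},{"wx":0,"wy":0,"wz":0,"tx":-8,"ty":0,"tz":-1,"gripper":0},{"wx":0,"wy":0,"wz":0,"tx":-8,"ty":0,"tz":-1,"gripper":0},{"wx":0,"wy":0,"wz":0,"tx":-8,"ty":0,"tz":-1,"gripper":0},{"wx":0,"wy":0,"wz":0,"tx":-8,"ty":0,"tz":0,"gripper":0}]'; python3 - <<'E'
from lid import *
s=arm.sense(); print(delta(s["eef_pos"],s["ee_rot"],way(1.4),RL),s["wrist_force"])
S=cloud(arm.snapshot("scene")).reshape(-1,3); d=(S-H)@np.c_[bx,by,Z]
m=(abs(abs(d[:,1])-.05)<.025)&(d[:,0]>-.06)&(d[:,0]<.04)&(d[:,2]>.03)&(d[:,2]<.11); print(np.polyfit(d[m][:,2],d[m][:,0],1),m.sum())
E
```

```text
time: 27.65
eef_pos: [0.6291, 0.1752, 0.2026]
ee_rot: [-0.0, 1.0, 0.021, -0.0]
wrist_force: [1.0, 0.5, 0.6]
opening: 0.0004
finger_force: 0.6
(array([-14.2,  -2.1,   4.4]), array([-0.  ,  0.02, -0.04])) [1.01157491 0.45977988 0.57567471]
[-0.05640373  0.00608198] 665
```

```bash
python3 -m handwheel '[{"wx":0,"wy":0,"wz":0,"tx":-7,"ty":-1,"tz":2,"gripper":0},{"wx":0,"wy":0,"wz":0,"tx":-7,"ty":-1,"tz":2.4,"gripper":0},{"wx":0,"wy":0,"wz":0,"tx":-8.5,"ty":0,"tz":1.7,"gripper":0},{"wx":0,"wy":0,"wz":0,"tx":-8.5,"ty":0,"tz":1.8,"gripper":0},{"wx":0,"wy":0,"wz":0,"tx":-8,"ty":0,"tz":3,"gripper":0},{"wx":0,"wy":0,"wz":0,"tx":-8,"ty":0,"tz":3,"gripper":0},{"wx":0,"wy":0,"wz":0,"tx":-7.5,"ty":0,"tz":4.2,"gripper":0},{"wx":0,"wy":0,"wz":0,"tx":-7.5,"ty":0,"tz":4.2,"gripper":0},{"wx":0,"wy":0,"wz":0,"tx":-6.9,"ty":0,"tz":5.2,"gripper":0},{"wx":0,"wy":0,"wz":0,"tx":-6.9,"ty":0,"tz":5.2,"gripper":0},{"wx":0,"wy":0,"wz":0,"tx":-6,"ty":0,"tz":6.2,"gripper":0},{"wx":0,"wy":0,"wz":0,"tx":-6,"ty":0,"tz":6.2,"gripper":0},{"wx":0,"wy":0,"wz":0,"tx":-5,"ty":0,"tz":7,"gripper":0},{"wx":0,"wy":0,"wz":0,"tx":-5,"ty":0,"tz":7,"gripper":0},{"wx":0,"wy":0,"wz":0,"tx":-3.9,"ty":0,"tz":7.7,"gripper":0},{"wx":0,"wy":0,"wz":0,"tx":-3.9,"ty":0,"tz":7.7,"gripper":0},{"wx":0,"wy":0,"wz":0,"tx":-2.7,"ty":0,"tz":8.2,"gripper":0},{"wx":0,"wy":0,"wz":0,"tx":-2.7,"ty":0,"tz":8.2,"gripper":0},{"wx":0,"wy":0,"wz":0,"tx":0,"ty":0,"tz":0,"gripper":0}]'; cat > la.py <<'E'
from lid import *
s=arm.sense(); print(delta(s["eef_pos"],s["ee_rot"],way(0),RL),s["wrist_force"])
for n in("scene","top"):
    S=cloud(arm.snapshot(n)).reshape(-1,3); d=(S-H)@np.c_[bx,by,Z]
    m=(abs(abs(d[:,1])-.055)<.02)&(d[:,0]>-.13)&(d[:,0]<-.02)&(d[:,2]>-.02)&(d[:,2]<.06); print(n,np.polyfit(d[m][:,0],d[m][:,2],1),m.sum())
E
python3 la.py
```

```text
time: 29.6
eef_pos: [0.5179, 0.1724, 0.1102]
ee_rot: [0.0, 1.0, 0.021, -0.001]
wrist_force: [-0.3, 0.0, -0.6]
opening: 0.0005
finger_force: 0.0
(array([-3.2, -0.2, 21.2]), array([ 0.02,  0.14, -0.04])) [-0.34238562  0.04141062 -0.57571733]
scene [-0.16637975  0.00257168] 834
top [-0.1568242   0.00647556] 123
```

```bash
python3 -m handwheel '[{"wx":0,"wy":0,"wz":0,"tx":-2,"ty":0,"tz":6,"gripper":0},{"wx":0,"wy":0,"wz":0,"tx":-1,"ty":0,"tz":6,"gripper":0},{"wx":0,"wy":0,"wz":0,"tx":0,"ty":0,"tz":4,"gripper":0},{"wx":0,"wy":0,"wz":0,"tx":0,"ty":0,"tz":3,"gripper":0},{"wx":0,"wy":0,"wz":0,"tx":0,"ty":0,"tz":1,"gripper":0},{"wx":0,"wy":0,"wz":0,"tx":0,"ty":0,"tz":0,"gripper":0}]'; python3 la.py
```

```text
time: 30.3
eef_pos: [0.5155, 0.1723, 0.0915]
ee_rot: [0.0, 1.0, 0.021, -0.0]
wrist_force: [0.4, -0.3, -0.0]
opening: 0.0005
finger_force: 0.0
(array([-0.9, -0.1,  2.5]), array([ 0.  ,  0.05, -0.04])) [ 0.42147232 -0.3491038  -0.0399899 ]
scene [-0.01146062  0.00294328] 692
top [-0.03146386  0.00371246] 128
```

```bash
python3 -m handwheel '[{"wx":0,"wy":0,"wz":0,"tx":0,"ty":0,"tz":1,"gripper":0},{"wx":0,"wy":0,"wz":0,"tx":0,"ty":0,"tz":1,"gripper":0},{"wx":0,"wy":0,"wz":0,"tx":0,"ty":0,"tz":0.5,"gripper":0},{"wx":0,"wy":0,"wz":0,"tx":0,"ty":0,"tz":0,"gripper":0}]'; python3 -m handwheel '[{"wx":0,"wy":0,"wz":0,"tx":0,"ty":0,"tz":0.5,"gripper":0},{"wx":0,"wy":0,"wz":0,"tx":0,"ty":0,"tz":0.5,"gripper":0},{"wx":0,"wy":0,"wz":0,"tx":0,"ty":0,"tz":0,"gripper":0}]'; python3 la.py
```

```text
time: 30.8
eef_pos: [0.5156, 0.1724, 0.0892]
ee_rot: [-0.0, 1.0, 0.021, -0.0]
wrist_force: [1.0, 0.4, 1.5]
opening: 0.0004
finger_force: 0.6
time: 31.1
eef_pos: [0.5157, 0.1724, 0.089]
ee_rot: [-0.0, 1.0, 0.021, -0.0]
wrist_force: [-4.4, -1.3, 10.3]
opening: 0.0003
finger_force: 5.3
(array([-1.1, -0. ,  0. ]), array([-0.01,  0.01, -0.04])) [-4.37964148 -1.25087294 10.34600261]
scene [0.00962212 0.00329863] 687
top [-0.0150261   0.00333598] 122
```

Firm contact at the shut height. One more small push, then retreat and check.

```bash
python3 -m handwheel '[{"wx":0,"wy":0,"wz":0,"tx":0,"ty":0,"tz":0.5,"gripper":0},{"wx":0,"wy":0,"wz":0,"tx":0,"ty":0,"tz":0,"gripper":0},{"wx":0,"wy":0,"wz":0,"tx":0,"ty":0,"tz":-5,"gripper":0},{"wx":0,"wy":0,"wz":0,"tx":0,"ty":0,"tz":-15,"gripper":0},{"wx":0,"wy":0,"wz":0,"tx":0,"ty":0,"tz":-30,"gripper":0},{"wx":0,"wy":0,"wz":0,"tx":0,"ty":0,"tz":-30,"gripper":0},{"wx":0,"wy":0,"wz":0,"tx":0,"ty":0,"tz":-30,"gripper":0},{"wx":0,"wy":0,"wz":0,"tx":-30,"ty":0,"tz":-30,"gripper":0},{"wx":0,"wy":0,"wz":0,"tx":-40,"ty":0,"tz":-20,"gripper":0},{"wx":0,"wy":0,"wz":0,"tx":-30,"ty":0,"tz":-10,"gripper":0},{"wx":0,"wy":0,"wz":0,"tx":0,"ty":0,"tz":0,"gripper":0}]'; python3 la.py; python3 cup.py; python3 - <<'E'
from h import *
s=arm.snapshot("scene"); cv2.imwrite("pics/fin.png",cv2.resize(s["pixels"][130:300,130:500],(800,368),interpolation=2)[:,:,::-1])
E
```

```text
time: 32.3
eef_pos: [0.4139, 0.1683, 0.261]
ee_rot: [-0.001, 1.0, 0.022, 0.002]
wrist_force: [-0.0, -0.6, -0.6]
opening: 0.0006
finger_force: 0.0
(array([100.1,   0.5, 172.4]), array([-0.09, -0.22,  0.01])) [-0.00064673 -0.58472907 -0.55509431]
scene [0.0048471  0.00282514] 682
top [-0.01400042  0.00362951] 472
t0 [ 0.5141 -0.2119  0.0943  0.897 ] 930 [0.1153 0.1194]
t [ 0.5141 -0.2108  0.0894  0.8969] 934 [0.1149 0.1194]
s0 [0.1178 0.1195 0.1206]
s [0.118  0.1195 0.1207]
```

View pics/fin.png

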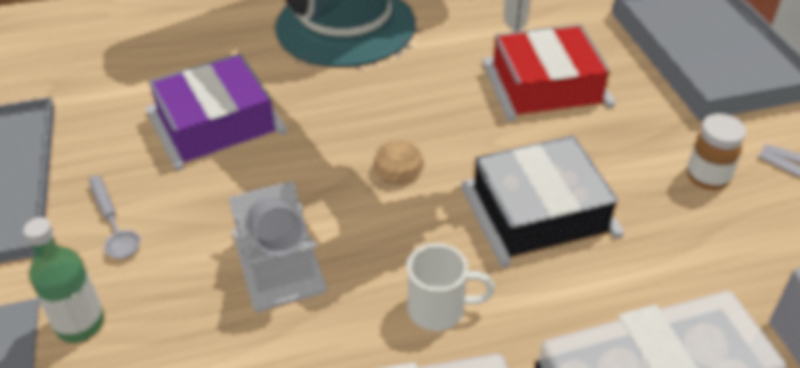

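The box is shut flat at (545,190), the empty cup is seated in the stand at (275,228), and the bystanders have not moved. Handing in.

```bash
python3 -c "
from bench import arm; print(arm.finish_job())"
```

```text
the job is handed in; nothing more can be done
None
```

Job handed in at about 32 s: all 7 walnuts are in the black box, the empty cup is back home in its stand, the lid is shut flat, and nothing was spilled or other things moved as far as the final views show; no verdict was returned.

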